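# Gauge two tube blocks and sort them

### The job

One of the two aluminium tube blocks has a bore that is too narrow further down. Where the blocks stand, try the orange-handled plug gauge in the bores until you find the one that takes it fully home; then slide that block, without lifting it, onto the green mat and the other block onto the red mat, each wholly inside its mat, leaving the gauge standing fully home in the good block. Leave the dropper bottle and the jar where they are.

Things in the scene. Friction and masses are not known exactly. Their poses are not given: they have to be found in the camera images.
- block_1: loose aluminium tube block, 88 x 88 mm, 50 mm high, about 0.6 kg, blue line round it. Origin at the centre of its underside, z up. A bore on that axis opens in the top, 22.5 mm wide for 14 mm; a sleeve below is wide (gauge goes fully home) or narrow (gauge stops about 24 mm short). Exactly one of the two blocks is good, either may be; their mouths are alike
- block_2: the other tube block, outwardly the same as block_1, same origin and axes
- gauge_handle (a point): plug gauge, 112 mm long, 0.18 kg, upright in its stand. Point: centre of its orange handle (26 x 26 mm along x and y, 66 mm tall; z up the gauge). Below: collar 38 mm across, underside 39 mm under the point; then a shaft 20 mm across, 40 mm long, tapered foot, tip 79 mm under the point. Fully home, the collar rests on the block's top and the point is 89 mm above the block's underside
- gauge_stand: white plastic gauge stand, 50 x 50 mm and 50 mm high, fixed to the bench, with a 24 mm bore in which the gauge hangs by its collar. Origin at the centre of its underside
- green_mat: flat green mat with a white outline, 240 mm along its x and 200 mm along its y, flush with the bench: for the good block. Origin at its centre
- red_mat: flat red mat, same size and axes as the green one: for the rejected block. Origin at its centre. The two mats lie left and right of the blocks and may be swapped
- swab_rack: bystander: small wooden rack, 70 x 50 mm, fixed, with upright swabs reaching 142 mm above the bench. Origin at the centre of its underside. It stands at the near left or near right; the gauge stand is on the other side
- dropper_mid (a point): bystander: white dropper bottle with a blue band, 38 mm across, 92 mm high, loose; point half-way up
- jar_mid (a point): bystander: glass specimen jar with a yellow lid, 64 mm across, 71 mm high, loose; point half-way up
There are look-alikes about, which are no part of the job. Leave any purple look-alike of the part that bears gauge_handle alone.

How it is judged:
By the outcome, as a careful person would: the job done as asked, in the order asked, and still so for the second after the job is handed in, with the robot touching nothing.
It also fails if it takes over 64 s, if anything falls off the work surface, if the arm or the gripper's body presses on something with over 40 N, if the wrist force passes 120 N, or if a joint passes its speed limit or range.

### The arm

A 6-joint arm with a two-finger parallel gripper is mounted at the origin on the work surface. World frame = base frame: x ahead of the robot, y to its left, z up, the work surface at z = 0. Lengths are in mm, angles in rad, forces in N, time in s.
With the tool pointing down it reaches from about 325 to 775 mm from the base axis. Payload 5.5 kg.
Tool frame: the origin (TCP) lies on the centre line of the jaws, within the pads' length; the fingertips stand 11 mm ahead of it and the grasp point (between the pads) lies 8 mm behind it; z points along the fingers, y is the direction in which the jaws open and shut (so a half turn about z gives the same grasp; the last joint's range is limited). The gripper opens to 85 mm and grips with 20 to 120 N. Pads are 22 mm wide; open, the fingers measure 114 mm over their backs; the gripper's body (76 mm by 85 mm) begins 54 mm behind the grasp point. The pads swing forward as they close: fully open they stand 13 mm farther back than shut.
Start: joints at [-1.256, 0.091, 1.231, -0, 1.82, -0.057], TCP at [217.976, -559.02, 242.275] pointing down, gripper open.
Joint ranges: [-2.87, 2.87], [-0.86, 2.18], [0.17, 2.46], [-1.51, 4.65], [0.06, 2.69], [-2.65, 2.65]. Speed limits (rad/s): [2.57, 2.57, 3.01, 3.14, 3.14, 3.14].

### API

Orientations are given as a 3x3 rotation matrix whose columns are the frame's x, y, z axes.
In Python, from rig import get_obs, snapshot, job_done, cut_out gives the robot as it stands.
- The arm moves only by the tool drive_tool, never from a script. Its argument "deltas" is a list of rows, each an object of numbers: "rx", "ry", "rz": the turn, a rotation vector about the tool's x, y, z in degrees; "x", "y", "z": the shift along the tool's x, y, z in cm; "gripper": the opening, from 0 (shut) to 1 (fully open). A call has 1 to 12 rows; each row shifts and turns the commanded pose from where the row before left it, along the tool's axes as they then stand; what a row does not reach is not made up. A row lasts 1/8 s, in which the tool goes at most 62.5 mm and 10.7 degrees, less where a joint would pass 70% of its speed; a pose out of reach is approached as far as the arm can. A call with a gripper value outside its range is refused whole. The fingers move at their own pace and stop on an object; "newtons" is the grip in N (left out, the last holds). Time passes only in rows, so rows that do not move let the fingers close. It gives the time, the measured TCP pose, the force and the opening at its end, in the units of the state.
- get_obs(): the state, without advancing time (a new reading comes with each control period).
- snapshot(name): name is "side" or "top" or "wrist"; returns a dict with "img" (400x640x3 uint8, red, green, blue), "fovy" (degrees; the focal length in pixels is half the picture's height over the tangent of half this angle, whatever the lens; pixels are square), "cx", "cy" (the principal point, pixels), "world_to_cam" (4x4, takes a point from world to camera coordinates); the wrist camera has in their place "T_tool_cam" (4x4, takes a point from camera to tool coordinates, whose origin is the TCP and whose axes are the flange's). Camera axes: x right, y up, looking along -z (the intrinsics and any distortion apply to the point x, -y, -z); pixel columns grow to the right and rows downward; lengths in mm; the calibration is good to about 2 mm. The wrist camera is an equidistant fisheye: a pixel r from the principal point sees the ray r / f radians off the axis. A picture is of the moment at which its call begins: read the wrist's pose just before it. There is no depth.
- job_done(): hands the job in, once; it reports no verdict.
Trained networks look in the newest picture that a camera, given by its name, has taken for a name from the list of things; names that differ only in an ending like _2 or _b are one class to them, and where a whole thing is asked for, a point or a joint stands for the part that bears it (a point fixed in the world has none). Each returns a list of dicts, best first, with "p" (0 to 1); they miss things now and then, are a little off and sometimes report something else, mostly with a low value. They report only what shows in the picture. A call takes as long as a camera call. They do not tell look-alikes from the thing itself.
- cut_out(camera, thing): "pixels" (400x640 bool, what is visible of it) and "box" ([left, top, right, bottom] in pixels, round what is visible of it).
The state is a dict: "time": time; "q": joint angles; "qd": joint speeds; "joint_efforts": joint torques, N m; "tcp_pos": TCP position; "eef_rot": TCP orientation; "wrist_force": force on the tool from outside, world axes, zero at the start; "moment": the same for the moment, N m; "opening": finger opening in mm.
Only numpy, scipy, OpenCV 4.12 (cv2) and the standard library are available. Lean on these libraries where they do the work, as an engineer would, in place of code of your own. Each camera call takes 0.05 s, during which the arm holds its last target. There are 200 camera calls.

## Working session

There is one attempt and no reset: what is moved stays moved. The work goes in short steps, Python scripts to look and compute and a tool call to move; the robot and the scene stay as the last step left them, time stands still between calls to the robot, and variables do not carry over. Pictures are saved under pics/ and viewed, about 8 in all and at most 12, crops included, and the job is handed in when it is done.

Besides the shell and the picture viewer there is one more tool, called after ">>>" as name(argument=value, ...), one argument or row to a line, values as JSON. drive_tool: Moves the arm, as the interface text tells. Its arguments: {"type":"object","properties":{"deltas":{"type":"array"},"newtons":{"type":"number"}},"required":["deltas"]}

```bash
mkdir -p pics; ls
cat > h.py <<'E'
import numpy as np, cv2
from rig import get_obs, snapshot, job_done, cut_out
def f(s): return 200/np.tan(np.radians(s["fovy"])/2)
def px2w(s,u,v,z):
    "pixel -> world point on plane z (fixed cams)"
    d=np.array([(u-s["cx"])/f(s),-(v-s["cy"])/f(s),-1]); M=np.linalg.inv(s["world_to_cam"])
    o=M[:3,3]; r=M[:3,:3]@d
    return o+r*(z-o[2])/r[2]
def w2px(s,p):
    c=s["world_to_cam"]@np.append(p,1); return s["cx"]+f(s)*c[0]/-c[2], s["cy"]-f(s)*c[1]/-c[2]
def save(s,n): cv2.imwrite("pics/"+n,s["img"][:,:,::-1])
E
python3 - <<'E'
from h import *
for c in("top","side"):
    s=snapshot(c); save(s,c+"1.png"); print(c,s["fovy"],s["cx"],s["cy"],[k for k in s]); print(np.linalg.inv(s["world_to_cam"]).round(2))
    for t in("block_1","gauge_handle","gauge_stand","green_mat","red_mat","swab_rack","dropper_mid","jar_mid"):
        for d in cut_out(c,t):
            ys,xs=np.nonzero(d["pixels"]); print(t,round(d["p"],2),np.round(d["box"]),xs.mean().round(1),ys.mean().round(1), px2w(s,xs.mean(),ys.mean(),0).round(0))
print(get_obs())
E
```

```text
pics
top 47.44700593894424 324.28755934716446 205.7398104874076 ['img', 'fovy', 'cx', 'cy', 'world_to_cam']
[[-2.00000e-02  9.90000e-01 -1.20000e-01  4.23840e+02]
 [-1.00000e+00 -2.00000e-02  1.00000e-02 -4.46100e+01]
 [ 1.00000e-02  1.20000e-01  9.90000e-01  1.23482e+03]
 [ 0.00000e+00  0.00000e+00  0.00000e+00  1.00000e+00]]
block_1 0.82 [294. 219. 329. 255.] 311.6 236.2 [485. -25.   0.]
block_1 0.7 [273. 161. 307. 199.] 289.1 177.9 [647.  34.   0.]
gauge_handle 0.57 [446. 247. 470. 264.] 459.9 253.7 [ 430. -425.    0.]
gauge_handle 0.55 [425. 276. 444. 298.] 434.0 283.7 [ 352. -351.    0.]
gauge_stand 0.81 [417. 271. 441. 294.] 425.2 281.1 [ 359. -328.    0.]
green_mat 0.79 [170. 169. 253. 261.] 209.7 215.5 [547. 251.   0.]
red_mat 0.85 [356. 163. 429. 252.] 392.7 207.4 [ 560. -248.    0.]
swab_rack 0.78 [160. 280. 196. 309.] 179.2 295.4 [335. 330.   0.]
dropper_mid 0.76 [312. 125. 323. 141.] 317.8 132.6 [773. -47.   0.]
jar_mid 0.71 [355. 164. 432. 254.] 392.5 207.5 [ 559. -247.    0.]
jar_mid 0.61 [269. 105. 296. 139.] 283.4 122.3 [804.  49.   0.]
side 53.18243890967602 319.7488
[... 1124 characters left out ...]
81982326e+00, -5.66960528e-02]), 'qd': array([ 1.50586898e-03, -3.87205256e-04, -7.78266969e-04, -8.34782208e-05,
       -7.56910880e-04, -4.27321998e-04]), 'joint_efforts': array([ 1.80557367e-04, -4.58471632e+01, -4.18097699e+01, -1.74144666e-04,
        7.50818308e-04, -9.67337314e-06]), 'tcp_pos': array([ 217.98296187, -558.99615252,  242.28943365]), 'eef_rot': array([[ 9.31671140e-01,  3.63302747e-01,  1.17740289e-05],
       [ 3.63302747e-01, -9.31671140e-01,  1.26957955e-05],
       [ 1.55819403e-05, -7.55076920e-06, -1.00000000e+00]]), 'wrist_force': array([-0.20350221,  0.25378715, -0.79621494]), 'moment': array([-0.01148422,  0.00374278,  0.01094252]), 'opening': 85.54143244383994}
```

Run:
```python
import cv2,numpy as np
t=cv2.imread("pics/top1.png")[95:325,140:490]; s=cv2.imread("pics/side1.png")[100:360,180:430]
a=cv2.resize(t,None,fx=2.2,fy=2.2,interpolation=2); cv2.imwrite("pics/a.png",a)
b=cv2.resize(s,None,fx=2.3,fy=2.3,interpolation=2);cv2.imwrite("pics/b.png",b);print(a.shape,b.shape)
```

```text
(506, 770, 3) (598, 575, 3)
```

View pics/a.png

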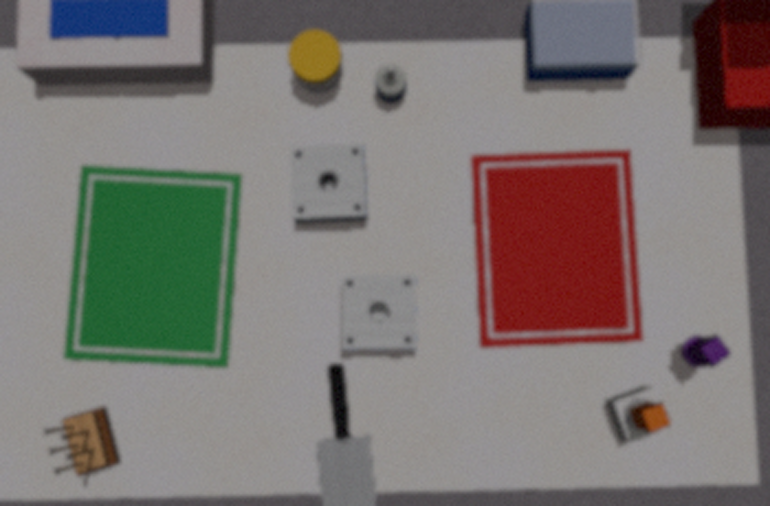

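View pics/b.png

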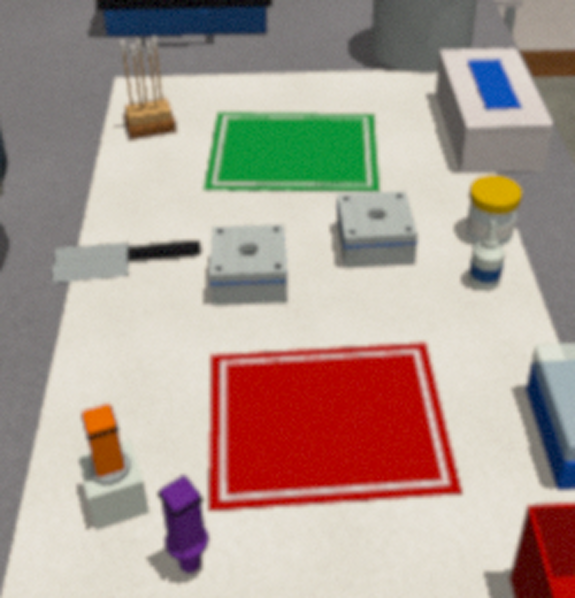

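```bash
cat >> h.py <<'E'
from scipy.optimize import minimize
def box(p,L,W,z0,z1,cyl=False):
    x,y,a=p; c,s_=np.cos(a),np.sin(a)
    return [(x+c*u*L/2-s_*v*W/2,y+s_*u*L/2+c*v*W/2,z) for u in(-1,1) for v in(-1,1) for z in(z0,z1)]
def hullmask(s,pts,k=4):
    P=np.array([w2px(s,q) for q in pts]); h=cv2.convexHull(((P+.5)*16*k).astype(np.int32))
    m=np.zeros((400*k,640*k),np.uint8); cv2.fillConvexPoly(m,h,1,shift=4)
    return cv2.resize(m.astype(np.float32),(640,400),interpolation=cv2.INTER_AREA)
def fit(views,p0,L,W,z0,z1):
    def cost(p): return sum(np.abs(hullmask(s,box(p,L,W,z0,z1))-m).sum()/m.sum() for s,m in views)
    sim=np.array([p0,np.add(p0,(8,0,0)),np.add(p0,(0,8,0)),np.add(p0,(0,0,.2))])
    r=minimize(cost,p0,method="Nelder-Mead",options=dict(initial_simplex=sim,xatol=.01,fatol=1e-4)); return r.x,r.fun
E
cat > m1.py <<'E'
from h import *
S={c:snapshot(c) for c in("top","side")}
T,D=S["top"],S["side"]
B={c:cut_out(c,"block_1") for c in S}
ST={c:cut_out(c,"gauge_stand") for c in S}
print(get_obs()["time"])
def pick(l,u,v): return min(l,key=lambda d:np.hypot(*(np.array([(d["box"][0]+d["box"][2])/2,(d["box"][1]+d["box"][3])/2])-(u,v))))["pixels"].astype(np.float32)
for n,p0,t,d in(("near",(480,-20,0),(311,237),(289,215)),("far",(635,35,0),(290,180),(342,202))):
    mt,md=pick(B["top"],*t),pick(B["side"],*d)
    for v in([(T,mt)],[(D,md)],[(T,mt),(D,md)]): x,c=fit(v,p0,88,88,0,50); print(n,x.round(2),round(c,3))
    for s in(T,D):
        u0,v0=map(int,w2px(s,(x[0],x[1],50))); w=s["img"][v0-8:v0+9,u0-9:u0+10].mean(2)
        k=np.clip(np.median(w)-25-w,0,None); yy,xx=np.mgrid[v0-8:v0+9,u0-9:u0+10]; print(" dark at",px2w(s,(k*xx).sum()/k.sum(),(k*yy).sum()/k.sum(),47).round(1))
ms=[]
for s in(T,D):
    i=s["img"].astype(int); h=cv2.cvtColor(s["img"],cv2.COLOR_RGB2HSV)
    o=((h[...,0]>5)&(h[...,0]<19)&(h[...,1]>170)&(h[...,2]>90)); o=cv2.morphologyEx(o.astype(np.uint8),cv2.MORPH_OPEN,np.ones((2,2)))
    n,l,st,c=cv2.connectedComponentsWithStats(o); print("orange",[(st[j],c[j].round(1)) for j in range(1,n) if st[j][4]>30])
    # choose nearest to predicted location
    u,v=w2px(s,(360,-325,90)); j=min((j for j in range(1,n) if st[j][4]>30),key=lambda j:np.hypot(*(c[j]-(u,v)))); ms.append((s,(l==j).astype(np.float32)))
for v in([ms[0]],[ms[1]],ms): print("gauge",*fit(v,(357,-327,0.3),26,26,56,122))
print("stand side",*fit([(D,pick(ST["side"],227,310))],(357,-327,0.3),50,50,0,50))
for n,hl,p0 in(("green",(40,85),(547,251,0)),("red",(0,8),(560,-248,0))):
    for s in(T,D):
        h=cv2.cvtColor(s["img"],cv2.COLOR_RGB2HSV); m=((h[...,0]>=hl[0])&(h[...,0]<=hl[1])&(h[...,1]>120)).astype(np.uint8)
        n_,l,st,c=cv2.connectedComponentsWithStats(m); k=np.zeros_like(m)
        u,v=w2px(s,(*p0[:2],0)); P=[j for j in range(1,n_) if st[j][4]>100 and np.hypot(*(c[j]-(u,v)))<25]
        cs=np.vstack([np.argwhere(l==j)[:,::-1] for j in P]); cv2.fillConvexPoly(k,cv2.convexHull(cs.astype(np.int32)),1)
        print(n,*fit([(s,k.astype(np.float32))],p0,240,200,0,0.1))
print("jar/dropper")
for n,z in(("jar_mid",35),("dropper_mid",46)):
    for s,c in((T,"top"),(D,"side")):
        for d in cut_out(c,n)[:2]:
            ys,xs=np.nonzero(d["pixels"]); print(n,c,px2w(s,xs.mean(),ys.mean(),z).round(0))
E
python3 m1.py
```

```text
1.2
near [ 4.8372e+02 -2.6280e+01  2.0000e-02] 0.04
near [484.62 -20.56  -0.  ] 0.035
near [ 4.8395e+02 -2.5010e+01 -1.0000e-02] 0.125
 dark at [487.6 -25.7  47. ]
 dark at [485.7 -23.4  47. ]
far [6.4203e+02 3.2300e+01 3.0000e-02] 0.059
far [6.4218e+02 3.8000e+01 3.0000e-02] 0.046
far [6.4185e+02 3.3080e+01 2.0000e-02] 0.146
 dark at [643.5  32.7  47. ]
 dark at [643.5  35.   47. ]
orange [(array([433, 281,  11,  10,  85], dtype=int32), array([437.9, 285.3]))]
orange [(array([412, 123,  66,  10, 318], dtype=int32), array([443.6, 127.6])), (array([217, 278,  17,  29, 321], dtype=int32), array([225.6, 291.9]))]
gauge [ 3.53217975e+02 -3.36995199e+02 -2.05422400e-01] 1.271323561668396
gauge [ 3.60158891e+02 -3.28946450e+02  2.77112725e-01] 0.34813085198402405
gauge [ 3.57821842e+02 -3.29081140e+02  2.99738986e-01] 1.9466075897216797
stand side [ 3.57452230e+02 -3.27398582e+02  3.10420228e-01] 0.6669520735740662
green [ 5.49088978e+02  2.52034831e+02 -6.66197096e-02] 0.04763481020927429
green [ 5.57563251e+02  2.72350988e+02 -7.97769458e-02] 0.36688685417175293
red [ 5.61392433e+02 -2.46621946e+02  1.92553856e-02] 0.02228226140141487
red [ 5.63148034e+02 -2.42569516e+02  1.87094041e-02] 0.012815858237445354
jar/dropper
jar_mid top [794.  45.  35.]
jar_mid top [ 354. -343.   35.]
jar_mid side [796.  61.  35.]
dropper_mid top [760. -45.  46.]
dropper_mid side [761. -61.  46.]
```

```bash
cat >> h.py <<'E'
def plan(target,yaw=None,n=None):
    """print rows (cm/deg) from measured pose to target xyz, tool-x axis at yaw (deg); shift in axes before each row's turn"""
    o=get_obs(); p=o["tcp_pos"]; R=o["eef_rot"]; a=np.degrees(np.arctan2(R[1,0],R[0,0]))
    d=np.array(target)-p; da=0 if yaw is None else (yaw-a+180)%360-180
    k=max(int(np.ceil(max(np.linalg.norm(d)/58,abs(da)/10.3))),1) if n is None else n
    print("t",round(o["time"],2),"tcp",p.round(1),"yaw",a.round(2),"turn",round(da,2),"rows",k)
    for i in range(k):
        t=np.radians(a+da*i/k); s=d/k/10
        print(dict(x=round(s[0]*np.cos(t)+s[1]*np.sin(t),2),y=round(s[0]*np.sin(t)-s[1]*np.cos(t),2),z=round(-s[2],2),rz=round(-da/k,2)))
E
python3 -c "
from h import *
plan((545,0,260),106.6)"
```

```text
t 1.4 tcp [ 218.  -559.   242.3] yaw 21.3 turn 85.3 rows 12
{'x': np.float64(4.23), 'y': np.float64(-3.35), 'z': np.float64(-0.15), 'rz': np.float64(-7.11)}
{'x': np.float64(4.61), 'y': np.float64(-2.8), 'z': np.float64(-0.15), 'rz': np.float64(-7.11)}
{'x': np.float64(4.92), 'y': np.float64(-2.21), 'z': np.float64(-0.15), 'rz': np.float64(-7.11)}
{'x': np.float64(5.16), 'y': np.float64(-1.58), 'z': np.float64(-0.15), 'rz': np.float64(-7.11)}
{'x': np.float64(5.32), 'y': np.float64(-0.93), 'z': np.float64(-0.15), 'rz': np.float64(-7.11)}
{'x': np.float64(5.39), 'y': np.float64(-0.27), 'z': np.float64(-0.15), 'rz': np.float64(-7.11)}
{'x': np.float64(5.38), 'y': np.float64(0.4), 'z': np.float64(-0.15), 'rz': np.float64(-7.11)}
{'x': np.float64(5.29), 'y': np.float64(1.07), 'z': np.float64(-0.15), 'rz': np.float64(-7.11)}
{'x': np.float64(5.12), 'y': np.float64(1.71), 'z': np.float64(-0.15), 'rz': np.float64(-7.11)}
{'x': np.float64(4.87), 'y': np.float64(2.33), 'z': np.float64(-0.15), 'rz': np.float64(-7.11)}
{'x': np.float64(4.54), 'y': np.float64(2.92), 'z': np.float64(-0.15), 'rz': np.float64(-7.11)}
{'x': np.float64(4.15), 'y': np.float64(3.46), 'z': np.float64(-0.15), 'rz': np.float64(-7.11)}
```

>>> drive_tool(
  deltas=[
    {"x":4.2,"y":-3.3,"z":-0.15,"rz":-7.1},
    {"x":4.6,"y":-2.8,"z":-0.15,"rz":-7.1},
    {"x":4.9,"y":-2.2,"z":-0.15,"rz":-7.1},
    {"x":5.2,"y":-1.6,"z":-0.15,"rz":-7.1},
    {"x":5.3,"y":-0.9,"z":-0.15,"rz":-7.1},
    {"x":5.4,"y":-0.3,"z":-0.15,"rz":-7.1},
    {"x":5.4,"y":0.4,"z":-0.15,"rz":-7.1},
    {"x":5.3,"y":1.1,"z":-0.15,"rz":-7.1},
    {"x":5.1,"y":1.7,"z":-0.15,"rz":-7.1},
    {"x":4.9,"y":2.3,"z":-0.15,"rz":-7.1},
    {"x":4.5,"y":2.9,"z":-0.15,"rz":-7.1},
    {"x":4.2,"y":3.5,"z":-0.15,"rz":-7.1},
  ],
)

```text
invalid input at $.deltas[0]: expected keys rx, ry, rz, x, y, z, gripper
```

>>> drive_tool(
  deltas=[
    {},
  ],
)

```text
invalid input at $.deltas[0]: expected keys rx, ry, rz, x, y, z, gripper
```

```bash
cat >> h.py <<'E'
def wray(s,o,u,v,z):
    x,y=(u-s["cx"]),(v-s["cy"]); r=np.hypot(x,y); th=r/f(s)
    d=np.array([np.sin(th)*x/r,-np.sin(th)*y/r,-np.cos(th)]) if r>0 else np.array([0,0,-1.])
    M=s["T_tool_cam"]; R=o["eef_rot"]; c=o["tcp_pos"]+R@M[:3,3]; d=R@(M[:3,:3]@d)
    return c+d*(z-c[2])/d[2]
def w2wpx(s,o,p):
    M=s["T_tool_cam"]; q=M[:3,:3].T@(o["eef_rot"].T@(np.array(p)-o["tcp_pos"])-M[:3,3])
    rr=np.hypot(q[0],q[1]); th=np.arctan2(rr,-q[2]); return s["cx"]+f(s)*th*q[0]/rr, s["cy"]-f(s)*th*q[1]/rr
E
python3 - <<'E'
from h import *
o=get_obs(); s=snapshot("wrist"); save(s,"w1.png"); print(o["time"],o["tcp_pos"].round(1),f(s),s["cx"],s["cy"]); print(s["T_tool_cam"].round(2))
import pickle; pickle.dump((o,s),open("w1.pkl","wb"))
for d in cut_out("wrist","block_1"): print(d["p"],np.round(d["box"]))
for n,p in(("near",(485,-24,50)),("far",(643,34,50))): print(n,w2wpx(s,o,p))
E
```

```text
1.4 [ 218.  -559.   242.3] 309.70691628693146 317.03745386978477 199.01680026529843
[[   0.      0.95    0.32   84.91]
 [   1.     -0.      0.     -0.84]
 [   0.      0.32   -0.95 -132.37]
 [   0.      0.      0.      1.  ]]
near (np.float64(55.58200998689824), np.float64(-91.31491774082255))
far (np.float64(81.57563669525848), np.float64(-159.16485295130727))
```

View pics/w1.png

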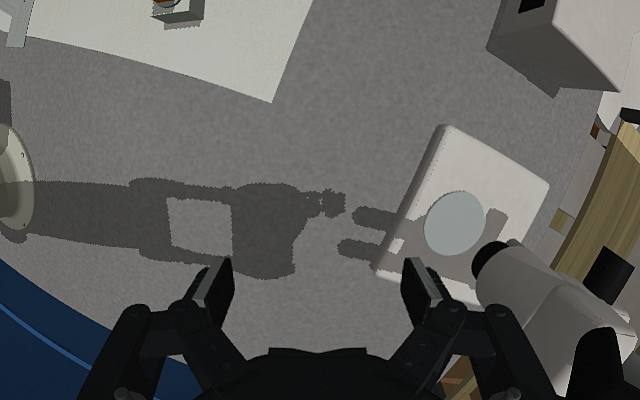

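>>> drive_tool(
  deltas=[
    {"x":4.2,"y":-3.3,"z":-0.1,"rx":0,"ry":0,"rz":-7.1,"gripper":1},
    {"x":4.6,"y":-2.8,"z":-0.1,"rx":0,"ry":0,"rz":-7.1,"gripper":1},
    {"x":4.9,"y":-2.2,"z":-0.1,"rx":0,"ry":0,"rz":-7.1,"gripper":1},
    {"x":5.2,"y":-1.6,"z":-0.1,"rx":0,"ry":0,"rz":-7.1,"gripper":1},
    {"x":5.3,"y":-0.9,"z":-0.1,"rx":0,"ry":0,"rz":-7.1,"gripper":1},
    {"x":5.4,"y":-0.3,"z":-0.1,"rx":0,"ry":0,"rz":-7.1,"gripper":1},
    {"x":5.4,"y":0.4,"z":-0.1,"rx":0,"ry":0,"rz":-7.1,"gripper":1},
    {"x":5.3,"y":1.1,"z":-0.1,"rx":0,"ry":0,"rz":-7.1,"gripper":1},
    {"x":5.1,"y":1.7,"z":-0.1,"rx":0,"ry":0,"rz":-7.1,"gripper":1},
    {"x":4.9,"y":2.3,"z":-0.1,"rx":0,"ry":0,"rz":-7.1,"gripper":1},
    {"x":1.0,"y":2.9,"z":-0.1,"rx":0,"ry":0,"rz":-7.1,"gripper":1},
    {"x":0,"y":2.5,"z":-0.1,"rx":0,"ry":0,"rz":-7.1,"gripper":1},
  ],
)

```text
time: 3.0
tcp_pos: [544.7, -76.8, 254.5]
eef_rot: [[-0.29, 0.957, 0.0], [0.957, 0.29, -0.0], [-0.0, 0.0, -1.0]]
wrist_force: [-0.1, -0.6, 0.8]
opening: 85.1
```

>>> drive_tool(
  deltas=[
    {"x":0,"y":0,"z":0,"rx":0,"ry":0,"rz":0,"gripper":1},
  ],
)

```text
time: 3.12
tcp_pos: [544.4, -77.7, 253.5]
eef_rot: [[-0.285, 0.959, -0.001], [0.959, 0.285, 0.0], [0.001, -0.001, -1.0]]
wrist_force: [-1.2, -0.3, 0.4]
opening: 85.4
```

```bash
cat > wl.py <<'E'
from h import *
import sys,pickle
o=get_obs(); s=snapshot("wrist"); save(s,sys.argv[1]+".png"); print(o["time"],o["tcp_pos"].round(1),o["wrist_force"].round(1),o["opening"].round(1))
B=cut_out("wrist",sys.argv[2]) if len(sys.argv)>2 else []
for d in B: print(round(d["p"],2),np.round(d["box"]))
pickle.dump((o,s,B),open(sys.argv[1]+".pkl","wb"))
E
python3 wl.py w2 block_1
python3 - <<'E'
from h import *
import pickle
o,s,B=pickle.load(open("w2.pkl","rb"))
for n,p in(("near",(485,-24,50)),("far",(643,34,50))): print(n,w2wpx(s,o,p))
cv2.imwrite("pics/w2.png",s["img"][:,:,::-1])
E
```

```text
Traceback (most recent call last):
  File "wl.py", line 3, in <module>
    o=get_obs(); s=snapshot("wrist"); save(s,sys.argv[1]+".png"); print(o["time"],o["tcp_pos"].round(1),o["wrist_force"].round(1),o["opening"].round(1))
                                                                                                                                  ^^^^^^^^^^^^^^^^^^
AttributeError: 'float' object has no attribute 'round'
Traceback (most recent call last):
FileNotFoundError: [Errno 2] No such file or directory: 'w2.pkl'
```

View pics/w2.png

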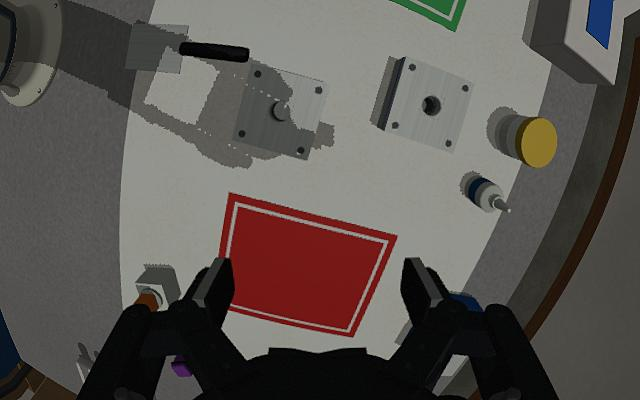

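```bash
sed -i 's/o\["opening"\].round(1)/round(o["opening"],1)/' wl.py; python3 wl.py w2 block_1
cat > blk.py <<'E'
from h import *
import pickle,sys
def blocks(name,guess):
    o,s,B=pickle.load(open(name+".pkl","rb")); g=cv2.cvtColor(s["img"],cv2.COLOR_RGB2GRAY)
    bh=cv2.morphologyEx(cv2.GaussianBlur(g,(3,3),0),cv2.MORPH_BLACKHAT,cv2.getStructuringElement(2,(13,13))).astype(float)
    for n,(x,y,a) in guess.items():
        P=[]
        for i in(-1,1):
            for j in(-1,1):
                c,q=np.cos(a),np.sin(a); u,v=w2wpx(s,o,(x+36*(c*i-q*j),y+36*(q*i+c*j),50)); u0,v0=int(round(u)),int(round(v))
                w=bh[v0-10:v0+11,u0-10:u0+11]; k,l=np.unravel_index(w.argmax(),w.shape); k0,l0=v0-10+k,u0-10+l
                w=np.clip(bh[k0-4:k0+5,l0-4:l0+5]-15,0,None); yy,xx=np.mgrid[k0-4:k0+5,l0-4:l0+5]
                if w.sum()==0: print("none");continue
                P.append(wray(s,o,(w*xx).sum()/w.sum(),(w*yy).sum()/w.sum(),50)[:2])
        P=np.array(P); C=P.mean(0); print(n,C.round(1),"yaw",[round(np.degrees(np.arctan2(*(P[e]-P[b])[::-1])),1) for b,e in((0,2),(1,3))],"side",[round(np.linalg.norm(P[e]-P[b]),1) for b,e in((0,2),(1,3),(0,1),(2,3))],"diag mids",((P[0]+P[3])/2).round(1),((P[1]+P[2])/2).round(1))
if __name__=="__main__": blocks("w2",{"near":(485,-24,0),"far":(643,34,0.03)})
E
python3 blk.py
```

```text
3.175 [543.7 -78.1 253.7] [-0.3 -0.4 -0.6] 85.4
0.84 [374.  53. 476. 151.]
0.67 [231.  64. 331. 159.]
near [486.2 -22.9] yaw [np.float64(-0.8), np.float64(-0.0)] side [np.float64(68.7), np.float64(68.4), np.float64(68.1), np.float64(69.1)] diag mids [486.1 -22.7] [486.3 -23.2]
far [638.   34.9] yaw [np.float64(5.9), np.float64(-1.2)] side [np.float64(81.8), np.float64(80.9), np.float64(78.6), np.float64(68.4)] diag mids [637.9  32.4] [638.1  37.5]
```

```bash
sed -i 's/x+36\*/x+34.3*/; s/y+36\*/y+34.3*/; s/-10:v0+11,u0-10:u0+11/-6:v0+7,u0-6:u0+7/; s/v0-10+k,u0-10+l/v0-6+k,u0-6+l/' blk.py
python3 - <<'E'
from blk import *
blocks("w2",{"near":(486,-23,0),"far":(643,34,0.03)})
# target: gauge approach pose
plan((357,-328,190),106.6)
E
```

```text
near [486.2 -22.9] yaw [np.float64(-0.8), np.float64(-0.0)] side [np.float64(68.7), np.float64(68.4), np.float64(68.1), np.float64(69.1)] diag mids [486.1 -22.7] [486.3 -23.2]
far [644.4  35.8] yaw [np.float64(1.3), np.float64(1.6)] side [np.float64(68.6), np.float64(68.2), np.float64(68.1), np.float64(68.4)] diag mids [644.3  35.8] [644.5  35.7]
t 3.27 tcp [543.1 -78.5 254.4] yaw 106.38 turn 0.22 rows 6
{'x': np.float64(-3.11), 'y': np.float64(-4.15), 'z': np.float64(1.07), 'rz': np.float64(-0.04)}
{'x': np.float64(-3.11), 'y': np.float64(-4.15), 'z': np.float64(1.07), 'rz': np.float64(-0.04)}
{'x': np.float64(-3.11), 'y': np.float64(-4.15), 'z': np.float64(1.07), 'rz': np.float64(-0.04)}
{'x': np.float64(-3.11), 'y': np.float64(-4.16), 'z': np.float64(1.07), 'rz': np.float64(-0.04)}
{'x': np.float64(-3.1), 'y': np.float64(-4.16), 'z': np.float64(1.07), 'rz': np.float64(-0.04)}
{'x': np.float64(-3.1), 'y': np.float64(-4.16), 'z': np.float64(1.07), 'rz': np.float64(-0.04)}
```

>>> drive_tool(
  deltas=[
    {"x":-3.1,"y":-4.15,"z":1.05,"rx":0,"ry":0,"rz":0,"gripper":1},
    {"x":-3.1,"y":-4.15,"z":1.05,"rx":0,"ry":0,"rz":0,"gripper":1},
    {"x":-3.1,"y":-4.15,"z":1.05,"rx":0,"ry":0,"rz":0,"gripper":1},
    {"x":-3.1,"y":-4.15,"z":1.05,"rx":0,"ry":0,"rz":0,"gripper":1},
    {"x":-3.1,"y":-4.15,"z":1.05,"rx":0,"ry":0,"rz":0,"gripper":1},
    {"x":-3.1,"y":-4.15,"z":1.05,"rx":0,"ry":0,"rz":0,"gripper":1},
    {"x":0,"y":0,"z":0,"rx":0,"ry":0,"rz":0,"gripper":1},
  ],
)

```text
time: 4.15
tcp_pos: [354.6, -329.3, 190.5]
eef_rot: [[-0.277, 0.961, -0.001], [0.961, 0.277, 0.0], [0.001, -0.001, -1.0]]
wrist_force: [0.2, 0.7, -0.3]
opening: 85.2
```

```bash
python3 wl.py w3 gauge_handle; cp w3.png pics/w3.png 2>/dev/null
python3 - <<'E'
from h import *
import pickle
o,s,B=pickle.load(open("w3.pkl","rb"))
h=cv2.cvtColor(s["img"],cv2.COLOR_RGB2HSV); m=((h[...,0]>5)&(h[...,0]<19)&(h[...,1]>170)&(h[...,2]>80)).astype(np.uint8)
n,l,st,c=cv2.connectedComponentsWithStats(m); print([(st[j],c[j].round(1)) for j in range(1,n) if st[j][4]>60])
print(w2wpx(s,o,(357,-328,122)))
E
```

```text
4.15 [ 354.6 -329.3  190.5] [ 0.2  0.7 -0.3] 85.2
0.97 [303. 172. 343. 237.]
0.76 [352. 242. 394. 325.]
[(array([ 305,  201,   37,   35, 1183], dtype=int32), array([323.2, 217.6]))]
(np.float64(319.23302648845305), np.float64(219.6105363229691))
```

View pics/w3.png

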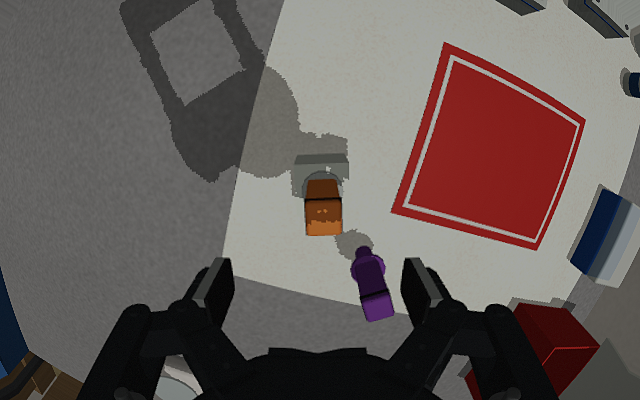

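Run:
```python
from h import *
import pickle
o,s,B=pickle.load(open("w3.pkl","rb"))
t=lambda p:(o["eef_rot"].T@(p-o["tcp_pos"])).round(1)
for u,v,z in((377,312,112),(363,250,5),(323.2,218.5,122),(305,220,122),(342,216,122),(323,237,122),(322,201,122)):
    p=wray(s,o,u,v,z); print(u,v,p.round(1),t(p))
# top-face edges: gradient-based yaw
im=s["img"][190:250,290:360].astype(float); cv2.imwrite("pics/w3c.png",cv2.resize(s["img"][150:330,270:430],None,fx=4,fy=4,interpolation=2)[:,:,::-1])
plan((357,-328,190),106.6)
```

```text
377 312 [ 432.  -403.3  112. ] [-92.5  54.   78.4]
363 250 [ 431.3 -397.8    5. ] [-87.1  55.  185.4]
323.2 218.5 [ 359.4 -326.4  122. ] [ 1.4  5.5 68.5]
305 220 [ 347.5 -331.1  122. ] [ 0.3 -7.3 68.5]
342 216 [ 371.6 -321.   122. ] [ 3.3 18.7 68.5]
323 237 [ 363.4 -340.3  122. ] [-13.    5.5  68.5]
322 201 [ 355.  -314.2  122. ] [14.4  4.6 68.5]
t 4.25 tcp [ 357.  -327.5  191.6] yaw 106.33 turn 0.27 rows 1
{'x': np.float64(-0.05), 'y': np.float64(-0.02), 'z': np.float64(0.16), 'rz': np.float64(-0.27)}
```

View pics/w3c.png

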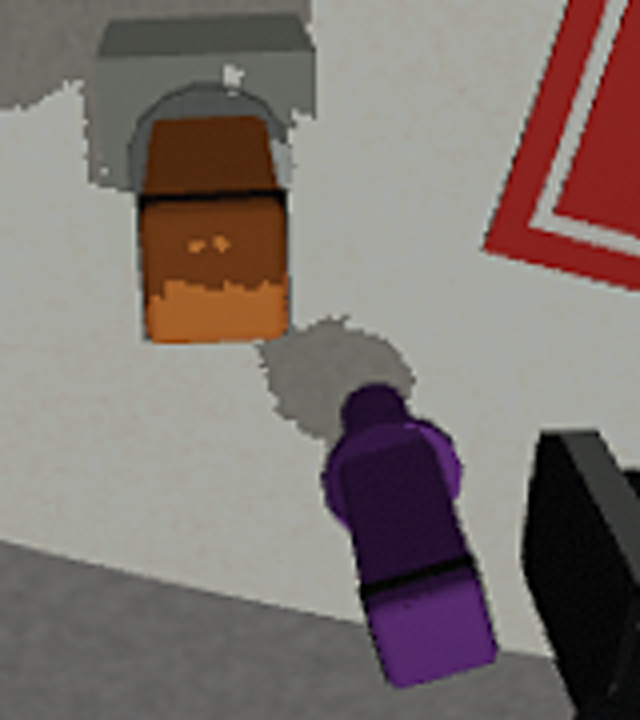

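>>> drive_tool(
  deltas=[
    {"x":0,"y":0.2,"z":2,"rx":0,"ry":0,"rz":-1.5,"gripper":1},
    {"x":0,"y":0,"z":4,"rx":0,"ry":0,"rz":0,"gripper":1},
    {"x":0,"y":0,"z":3.9,"rx":0,"ry":0,"rz":0,"gripper":1},
    {"x":0,"y":0,"z":0,"rx":0,"ry":0,"rz":0,"gripper":1},
  ],
  newtons=60,
)

```text
time: 4.75
tcp_pos: [358.7, -323.9, 87.8]
eef_rot: [[-0.312, 0.95, -0.005], [0.95, 0.312, 0.006], [0.007, -0.003, -1.0]]
wrist_force: [0.6, -0.7, -0.5]
opening: 85.5
```

Run:
```python
from h import *
o=get_obs(); s=snapshot("wrist")
h=cv2.cvtColor(s["img"],cv2.COLOR_RGB2HSV); m=((h[...,0]>5)&(h[...,0]<19)&(h[...,1]>170)&(h[...,2]>60)).astype(np.uint8)
n,l,st,c=cv2.connectedComponentsWithStats(m); 
for j in range(1,n):
    if st[j][4]>60:
        x,y,w,hh,_=st[j]; print(st[j])
        for v in(y,y+hh): print((o["eef_rot"].T@(wray(s,o,c[j][0],v,122)-o["tcp_pos"])).round(1))
save(s,"w4.png")
o2=get_obs(); print(o["tcp_pos"],o2["tcp_pos"],o2["eef_rot"][:,0])
```

```text
[ 286  234   57   51 2552]
[ 37.9   0.2 -33.9]
[ 16.3   0.2 -34.1]
[ 283  292   63   51 3038]
[ 13.   -0.  -34.1]
[-15.3  -0.2 -34.3]
[ 358.66609987 -323.88249469   87.79461476] [ 359.59761126 -325.12508208   90.6860612 ] [-0.3111665   0.95034963  0.00331432]
```

View pics/w4.png

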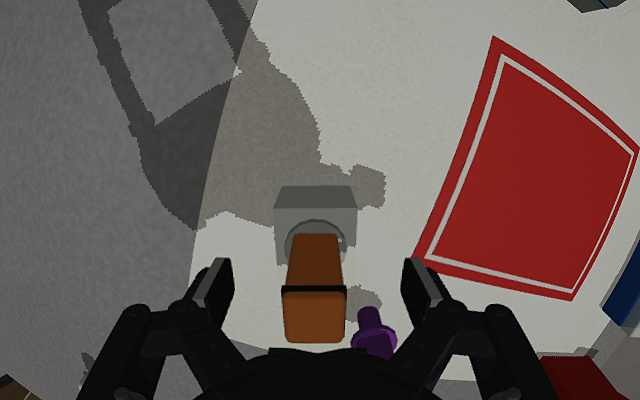

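>>> drive_tool(
  deltas=[
    {"x":-0.05,"y":0,"z":0,"rx":0,"ry":0,"rz":0,"gripper":0},
    {"x":0,"y":0,"z":0,"rx":0,"ry":0,"rz":0,"gripper":0},
    {"x":0,"y":0,"z":0,"rx":0,"ry":0,"rz":0,"gripper":0},
    {"x":0,"y":0,"z":0,"rx":0,"ry":0,"rz":0,"gripper":0},
  ],
)

```text
time: 5.3
tcp_pos: [360.1, -327.7, 93.3]
eef_rot: [[-0.309, 0.951, 0.001], [0.951, 0.309, -0.001], [-0.002, 0.001, -1.0]]
wrist_force: [0.1, 0.8, 3.6]
opening: 25.2
```

>>> drive_tool(
  deltas=[
    {"x":0,"y":0,"z":0,"rx":0,"ry":0,"rz":0,"gripper":0},
    {"x":0,"y":0,"z":0,"rx":0,"ry":0,"rz":0,"gripper":0},
  ],
)

```text
time: 5.55
tcp_pos: [360.1, -327.7, 93.3]
eef_rot: [[-0.309, 0.951, 0.001], [0.951, 0.309, -0.001], [-0.001, 0.001, -1.0]]
wrist_force: [-0.5, 0.4, 6.4]
opening: 25.8
```

>>> drive_tool(
  deltas=[
    {"x":0,"y":0,"z":-3,"rx":0,"ry":0,"rz":0,"gripper":0},
    {"x":0,"y":0,"z":-4,"rx":0,"ry":0,"rz":0,"gripper":0},
  ],
)

```text
time: 5.8
tcp_pos: [359.1, -326.5, 160.7]
eef_rot: [[-0.309, 0.951, -0.003], [0.951, 0.309, 0.003], [0.004, -0.002, -1.0]]
wrist_force: [-0.0, 0.1, -0.8]
opening: 25.2
```

```bash
python3 -c "
from h import *
plan((486.2,-22.9,160),108,7)"
```

```text
t 5.8 tcp [ 359.1 -326.5  160.7] yaw 108.0 turn 0.0 rows 7
{'x': np.float64(3.56), 'y': np.float64(3.07), 'z': np.float64(0.01), 'rz': np.float64(-0.0)}
{'x': np.float64(3.56), 'y': np.float64(3.07), 'z': np.float64(0.01), 'rz': np.float64(-0.0)}
{'x': np.float64(3.56), 'y': np.float64(3.07), 'z': np.float64(0.01), 'rz': np.float64(-0.0)}
{'x': np.float64(3.56), 'y': np.float64(3.07), 'z': np.float64(0.01), 'rz': np.float64(-0.0)}
{'x': np.float64(3.56), 'y': np.float64(3.07), 'z': np.float64(0.01), 'rz': np.float64(-0.0)}
{'x': np.float64(3.56), 'y': np.float64(3.07), 'z': np.float64(0.01), 'rz': np.float64(-0.0)}
{'x': np.float64(3.56), 'y': np.float64(3.07), 'z': np.float64(0.01), 'rz': np.float64(-0.0)}
```

>>> drive_tool(
  deltas=[
    {"x":3.55,"y":3.05,"z":0,"rx":0,"ry":0,"rz":0,"gripper":0},
    {"x":3.55,"y":3.05,"z":0,"rx":0,"ry":0,"rz":0,"gripper":0},
    {"x":3.55,"y":3.05,"z":0,"rx":0,"ry":0,"rz":0,"gripper":0},
    {"x":3.55,"y":3.05,"z":0,"rx":0,"ry":0,"rz":0,"gripper":0},
    {"x":3.55,"y":3.05,"z":0,"rx":0,"ry":0,"rz":0,"gripper":0},
    {"x":3.55,"y":3.05,"z":0,"rx":0,"ry":0,"rz":0,"gripper":0},
    {"x":3.55,"y":3.05,"z":0,"rx":0,"ry":0,"rz":0,"gripper":0},
    {"x":0,"y":0,"z":0,"rx":0,"ry":0,"rz":0,"gripper":0},
    {"x":0,"y":0,"z":0,"rx":0,"ry":0,"rz":0,"gripper":0},
    {"x":0,"y":0,"z":0,"rx":0,"ry":0,"rz":0,"gripper":0},
  ],
)

```text
time: 7.05
tcp_pos: [485.8, -25.9, 162.0]
eef_rot: [[-0.308, 0.952, -0.001], [0.952, 0.308, -0.0], [-0.0, -0.001, -1.0]]
wrist_force: [0.3, 0.6, -1.6]
opening: 25.1
```

```bash
python3 wl.py w5 gauge_handle
python3 - <<'E'
from h import *
import pickle
o,s,B=pickle.load(open("w5.pkl","rb"))
d=snapshot("side"); t=snapshot("top")
a=cv2.resize(s["img"][60:360,220:420],None,fx=2,fy=2,interpolation=2)
u,v=map(int,w2px(d,(486,-23,80))); b=cv2.resize(d["img"][v-50:v+50,u-30:u+36],None,fx=6,fy=6,interpolation=2)
cv2.imwrite("pics/w5.png",np.hstack([a,b])[:,:,::-1]); print(u,v,a.shape,b.shape)
print(w2wpx(s,o,(486.2,-22.9,50)),get_obs()["tcp_pos"])
E
```

```text
7.05 [485.8 -25.9 162. ] [ 0.3  0.6 -1.6] 25.1
0.81 [286. 203. 351. 331.]
287 198 (600, 400, 3) (600, 396, 3)
(np.float64(317.2512062536782), np.float64(196.99792259395534)) [485.93503722 -25.67341689 162.30855504]
```

View pics/w5.png

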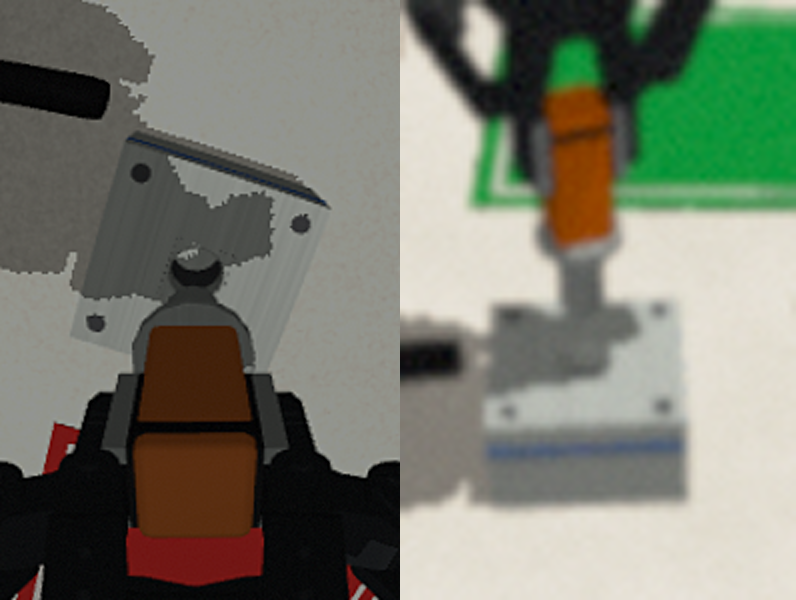

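Run:
```python
from h import *
import pickle
o,s,B=pickle.load(open("w5.pkl","rb"))
g=cv2.cvtColor(s["img"],cv2.COLOR_RGB2GRAY)
bh=cv2.morphologyEx(cv2.GaussianBlur(g,(3,3),0),cv2.MORPH_BLACKHAT,cv2.getStructuringElement(2,(17,17))).astype(float)
P=[]
for u,v in((290,146),(370,172),(268,221)):
    w=np.clip(bh[v-8:v+9,u-8:u+9]-20,0,None); yy,xx=np.mgrid[v-8:v+9,u-8:u+9]; p=wray(s,o,(w*xx).sum()/w.sum(),(w*yy).sum()/w.sum(),50); P.append(p)
c=(P[1]+P[2])/2; print("block",c.round(1),[np.linalg.norm(P[0]-P[k]).round(1) for k in(1,2)],"in tool",(o["eef_rot"].T@(c-o["tcp_pos"])).round(2))
tz=lambda u,v,z:(o["eef_rot"].T@(wray(s,o,u,v,o["tcp_pos"][2]-z)-o["tcp_pos"])).round(2)
for z in(37.3,43.3): print("collar front",tz(316.5,206,z),"L/R",tz(286.5,225,z),tz(346.8,225,z))
# shaft/collar columns; handle edges
cv2.imwrite("pics/w5z.png",cv2.resize(s["img"][170:270,270:370],None,fx=6,fy=6,interpolation=2)[:,:,::-1])
for v in(190,195,200,206,212): print(v,g[v,295:340])
```

```text
block [486.3 -22.9  50. ] [np.float64(68.2), np.float64(68.1)] in tool [  2.75   1.51 111.98]
collar front [22.22  0.9  37.3 ] L/R [ 10.05 -17.09  37.31] [10.07 19.06 37.29]
collar front [20.01  0.89 43.3 ] L/R [  7.41 -17.74  43.31] [ 7.44 19.7  43.29]
190 [77 78 78 77 79 79 78 78 78 62 60 42 17 48 78 76 73 72 73 75 77 76 77 75
 75 74 74 75 76 76 78 80 58 39 45 69 77 77 78 78 75 73 75 76 76]
195 [ 77  77  78  79  79  77  75  74  75  62  38  21  13  15  17  16  14  13
  11  11  25  26  35  44  41  14  10  13  16  16  16  18  17  17  19  36
  77 126 131 130 134 133 135 136 134]
200 [ 77  78  78  78  78  64  62  74  72  64  51  48  50  41  24  18  16  19
  18  19  20  17  20  18  18  17  20  18  18  18  17  20  36  46  48  52
 101 119 130 134 134 135 134 133 133]
206 [ 78  78  77  69  74  73  72  73  74  77  78  72  61  41  45  46  45  44
  46  46  47  45  47  47  46  46  46  46  46  44  43  60  99 118 127 134
 133 132 134 134 133 132 133 135 135]
212 [132 131 132 130 134 113  75  41  44  48  49  49  49  50  53  65  67  70
  74  72  69  70  70  69  66  66  62  61  61  60  52  52  47  42  36  39
  85 130 137 134 134 135 134 131 130]
```

View pics/w5z.png

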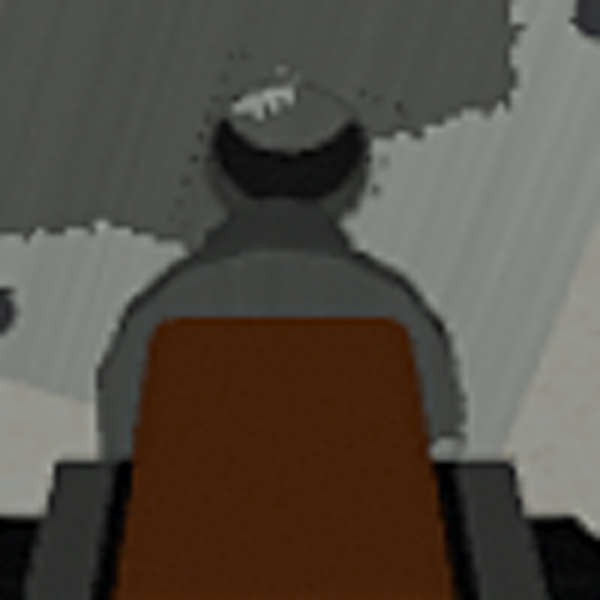

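>>> drive_tool(
  deltas=[
    {"x":0.25,"y":0.06,"z":1.3,"rx":0,"ry":0,"rz":0,"gripper":0},
    {"x":0,"y":0,"z":1.4,"rx":0,"ry":0,"rz":0,"gripper":0},
    {"x":0,"y":0,"z":0.0,"rx":0,"ry":0,"rz":0,"gripper":0},
    {"x":0,"y":0,"z":0.4,"rx":0,"ry":0,"rz":0,"gripper":0},
    {"x":0,"y":0,"z":0.4,"rx":0,"ry":0,"rz":0,"gripper":0},
    {"x":0,"y":0,"z":0,"rx":0,"ry":0,"rz":0,"gripper":0},
  ],
)

```text
time: 8.0
tcp_pos: [485.8, -22.3, 127.0]
eef_rot: [[-0.309, 0.951, -0.0], [0.951, 0.309, 0.0], [0.0, -0.0, -1.0]]
wrist_force: [0.2, 0.8, -0.9]
opening: 25.5
```

>>> drive_tool(
  deltas=[
    {"x":0,"y":0,"z":0.4,"rx":0,"ry":0,"rz":0,"gripper":0},
    {"x":0,"y":0,"z":0.4,"rx":0,"ry":0,"rz":0,"gripper":0},
    {"x":0,"y":0,"z":0.2,"rx":0,"ry":0,"rz":0,"gripper":0},
    {"x":0,"y":0,"z":0,"rx":0,"ry":0,"rz":0,"gripper":0},
  ],
)

```text
time: 8.5
tcp_pos: [485.8, -22.4, 117.0]
eef_rot: [[-0.309, 0.951, -0.0], [0.951, 0.309, 0.0], [0.0, -0.0, -1.0]]
wrist_force: [0.8, 0.6, -1.6]
opening: 25.1
```

>>> drive_tool(
  deltas=[
    {"x":0,"y":0,"z":0.2,"rx":0,"ry":0,"rz":0,"gripper":0},
    {"x":0,"y":0,"z":0.2,"rx":0,"ry":0,"rz":0,"gripper":0},
    {"x":0,"y":0,"z":0,"rx":0,"ry":0,"rz":0,"gripper":0},
  ],
)

```text
time: 8.88
tcp_pos: [485.8, -22.3, 113.1]
eef_rot: [[-0.309, 0.951, -0.0], [0.951, 0.309, 0.0], [0.0, -0.0, -1.0]]
wrist_force: [-0.8, 0.6, -1.7]
opening: 25.6
```

>>> drive_tool(
  deltas=[
    {"x":0,"y":0,"z":0.4,"rx":0,"ry":0,"rz":0,"gripper":0},
    {"x":0,"y":0,"z":0.4,"rx":0,"ry":0,"rz":0,"gripper":0},
    {"x":0,"y":0,"z":0,"rx":0,"ry":0,"rz":0,"gripper":0},
  ],
)

```text
time: 9.25
tcp_pos: [485.6, -22.3, 104.6]
eef_rot: [[-0.309, 0.951, -0.001], [0.951, 0.309, 0.0], [0.0, -0.001, -1.0]]
wrist_force: [0.4, 0.7, -1.9]
opening: 25.0
```

>>> drive_tool(
  deltas=[
    {"x":0,"y":0,"z":0.5,"rx":0,"ry":0,"rz":0,"gripper":0},
    {"x":0,"y":0,"z":0.4,"rx":0,"ry":0,"rz":0,"gripper":0},
    {"x":0,"y":0,"z":0.2,"rx":0,"ry":0,"rz":0,"gripper":0},
    {"x":0,"y":0,"z":0.1,"rx":0,"ry":0,"rz":0,"gripper":0},
    {"x":0,"y":0,"z":0,"rx":0,"ry":0,"rz":0,"gripper":0},
  ],
)

```text
time: 9.88
tcp_pos: [486.0, -22.4, 93.4]
eef_rot: [[-0.309, 0.951, 0.0], [0.951, 0.309, -0.0], [-0.0, 0.0, -1.0]]
wrist_force: [0.4, -0.2, -2.1]
opening: 25.2
```

>>> drive_tool(
  deltas=[
    {"x":0,"y":0,"z":0.1,"rx":0,"ry":0,"rz":0,"gripper":0},
    {"x":0,"y":0,"z":0,"rx":0,"ry":0,"rz":0,"gripper":0},
  ],
)

```text
time: 10.12
tcp_pos: [486.1, -22.4, 93.3]
eef_rot: [[-0.309, 0.951, 0.001], [0.951, 0.309, -0.0], [-0.0, 0.001, -1.0]]
wrist_force: [-3.5, -0.3, 5.2]
opening: 25.3
```

>>> drive_tool(
  deltas=[
    {"x":0.8,"y":0.48,"z":0,"rx":0,"ry":0,"rz":0,"gripper":0},
    {"x":1.6,"y":0.97,"z":0,"rx":0,"ry":0,"rz":0,"gripper":0},
    {"x":2.2,"y":1.33,"z":0,"rx":0,"ry":0,"rz":0,"gripper":0},
    {"x":2.2,"y":1.33,"z":0,"rx":0,"ry":0,"rz":0,"gripper":0},
  ],
)

```text
time: 10.62
tcp_pos: [504.8, 53.5, 93.3]
eef_rot: [[-0.307, 0.952, 0.002], [0.952, 0.307, -0.004], [-0.005, 0.001, -1.0]]
wrist_force: [-1.8, -12.3, 9.8]
opening: 25.4
```

>>> drive_tool(
  deltas=[
    {"x":2.2,"y":1.33,"z":0,"rx":0,"ry":0,"rz":0,"gripper":0},
    {"x":2.2,"y":1.33,"z":0,"rx":0,"ry":0,"rz":0,"gripper":0},
    {"x":2.2,"y":1.33,"z":0,"rx":0,"ry":0,"rz":0,"gripper":0},
    {"x":2.2,"y":1.33,"z":0,"rx":0,"ry":0,"rz":0,"gripper":0},
    {"x":2.2,"y":1.33,"z":0,"rx":0,"ry":0,"rz":0,"gripper":0},
    {"x":2.2,"y":1.33,"z":0,"rx":0,"ry":0,"rz":0,"gripper":0},
    {"x":2.2,"y":1.33,"z":0,"rx":0,"ry":0,"rz":0,"gripper":0},
    {"x":1.4,"y":0.85,"z":0,"rx":0,"ry":0,"rz":0,"gripper":0},
    {"x":0.8,"y":0.48,"z":0,"rx":0,"ry":0,"rz":0,"gripper":0},
    {"x":0,"y":0,"z":0,"rx":0,"ry":0,"rz":0,"gripper":0},
    {"x":0,"y":0,"z":0,"rx":0,"ry":0,"rz":0,"gripper":0},
  ],
)

```text
time: 12.0
tcp_pos: [551.5, 254.8, 93.4]
eef_rot: [[-0.309, 0.951, 0.002], [0.951, 0.309, -0.001], [-0.001, 0.002, -1.0]]
wrist_force: [-1.3, -3.4, 5.4]
opening: 25.2
```

Run:
```python
from h import *
t=snapshot("top"); d=snapshot("side")
u,v=map(int,w2px(t,(551,255,30))); a=cv2.resize(t["img"][v-60:v+60,u-60:u+60],None,fx=3.3,fy=3.3,interpolation=2)
u,v=map(int,w2px(d,(551,255,50))); b=cv2.resize(d["img"][v-50:v+50,u-50:u+50],None,fx=3.96,fy=3.96,interpolation=2)
h=min(a.shape[0],b.shape[0]); cv2.imwrite("pics/g1.png",np.hstack([a[:h],b[:h]])[:,:,::-1])
print(get_obs()["tcp_pos"],get_obs()["wrist_force"])
```

```text
[551.46379835 254.80263149  93.34935969] [-0.92301667 -3.16705812  4.52161204]
```

View pics/g1.png

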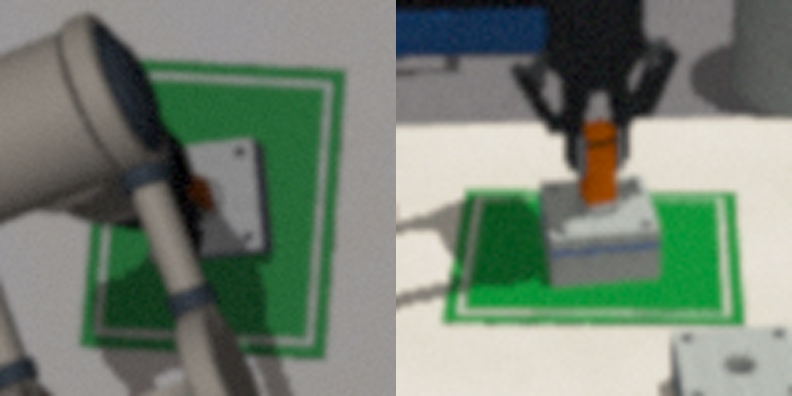

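>>> drive_tool(
  deltas=[
    {"x":0,"y":0,"z":0,"rx":0,"ry":0,"rz":0,"gripper":1},
    {"x":0,"y":0,"z":0,"rx":0,"ry":0,"rz":0,"gripper":1},
    {"x":0,"y":0,"z":0,"rx":0,"ry":0,"rz":0,"gripper":1},
    {"x":0,"y":0,"z":0,"rx":0,"ry":0,"rz":0,"gripper":1},
    {"x":0,"y":0,"z":-1.5,"rx":0,"ry":0,"rz":0,"gripper":1},
    {"x":0,"y":0,"z":-4.5,"rx":0,"ry":0,"rz":0,"gripper":1},
    {"x":0,"y":0,"z":-5,"rx":0,"ry":0,"rz":0,"gripper":1},
  ],
)

```text
time: 12.98
tcp_pos: [550.4, 255.2, 203.9]
eef_rot: [[-0.309, 0.951, -0.001], [0.951, 0.309, -0.0], [0.0, -0.001, -1.0]]
wrist_force: [0.0, 0.5, -0.1]
opening: 85.7
```

```bash
python3 -c "
from h import *
plan((648,122,200),85)"
```

```text
t 12.97 tcp [550.4 255.2 203.9] yaw 108.0 turn -23.0 rows 3
{'x': np.float64(-5.23), 'y': np.float64(1.72), 'z': np.float64(0.13), 'rz': np.float64(7.67)}
{'x': np.float64(-4.95), 'y': np.float64(2.4), 'z': np.float64(0.13), 'rz': np.float64(7.67)}
{'x': np.float64(-4.58), 'y': np.float64(3.04), 'z': np.float64(0.13), 'rz': np.float64(7.67)}
```

>>> drive_tool(
  deltas=[
    {"x":-5.2,"y":1.7,"z":0,"rx":0,"ry":0,"rz":7.7,"gripper":0.59},
    {"x":-4.95,"y":2.4,"z":0,"rx":0,"ry":0,"rz":7.7,"gripper":0.59},
    {"x":-4.6,"y":3.0,"z":0,"rx":0,"ry":0,"rz":7.6,"gripper":0.59},
    {"x":0,"y":0,"z":0,"rx":0,"ry":0,"rz":0,"gripper":0.59},
    {"x":0,"y":0,"z":0,"rx":0,"ry":0,"rz":0,"gripper":0.59},
  ],
)

```text
time: 13.6
tcp_pos: [647.5, 122.3, 203.0]
eef_rot: [[0.087, 0.996, 0.0], [0.996, -0.087, 0.001], [0.001, 0.0, -1.0]]
wrist_force: [0.4, -0.7, -0.5]
opening: 50.4
```

Run:
```python
from h import *
plan((648,122,28),85,4)
t=snapshot("top"); d=snapshot("side"); B=cut_out("side","block_1"); 
for b in B:
    m=b["pixels"].astype(np.float32); ys,xs=np.nonzero(m); p=px2w(d,xs.mean(),ys.mean(),30); print(b["p"],p.round(0),fit([(d,m)],(p[0],p[1],0),88,88,0,50))
```

```text
t 13.6 tcp [647.5 122.3 203. ] yaw 85.04 turn -0.04 rows 4
{'x': np.float64(-0.01), 'y': np.float64(0.01), 'z': np.float64(4.38), 'rz': np.float64(0.01)}
{'x': np.float64(-0.01), 'y': np.float64(0.01), 'z': np.float64(4.38), 'rz': np.float64(0.01)}
{'x': np.float64(-0.01), 'y': np.float64(0.01), 'z': np.float64(4.38), 'rz': np.float64(0.01)}
{'x': np.float64(-0.01), 'y': np.float64(0.01), 'z': np.float64(4.38), 'rz': np.float64(0.01)}
0.92 [643.  29.  30.] (array([6.42619555e+02, 3.77189399e+01, 2.56385407e-02]), np.float64(0.04620075225830078))
0.91 [551. 240.  30.] (array([5.50500746e+02, 2.56850258e+02, 8.48956192e-02]), np.float64(0.20082582533359528))
```

>>> drive_tool(
  deltas=[
    {"x":0,"y":0,"z":5,"rx":0,"ry":0,"rz":0,"gripper":0.59},
    {"x":0,"y":0,"z":5,"rx":0,"ry":0,"rz":0,"gripper":0.59},
    {"x":0,"y":0,"z":4.5,"rx":0,"ry":0,"rz":0,"gripper":0.59},
    {"x":0,"y":0,"z":3.0,"rx":0,"ry":0,"rz":0,"gripper":0.59},
    {"x":0,"y":0,"z":0,"rx":0,"ry":0,"rz":0,"gripper":0.59},
  ],
)

```text
time: 14.38
tcp_pos: [645.0, 123.0, 24.0]
eef_rot: [[0.085, 0.996, -0.006], [0.996, -0.085, -0.001], [-0.001, -0.006, -1.0]]
wrist_force: [0.3, 0.4, -0.2]
opening: 50.3
```

>>> drive_tool(
  deltas=[
    {"x":-1,"y":0,"z":0,"rx":0,"ry":0,"rz":0,"gripper":0.59},
    {"x":-1,"y":-0.1,"z":0,"rx":0,"ry":0,"rz":0,"gripper":0.59},
    {"x":-1,"y":-0.1,"z":0,"rx":0,"ry":0,"rz":0,"gripper":0.59},
    {"x":-1.2,"y":-0.1,"z":0,"rx":0,"ry":0,"rz":0,"gripper":0.59},
    {"x":-1.5,"y":-0.1,"z":0,"rx":0,"ry":0,"rz":0,"gripper":0.59},
    {"x":-1.5,"y":-0.1,"z":0,"rx":0,"ry":0,"rz":0,"gripper":0.59},
  ],
)

```text
time: 15.12
tcp_pos: [637.2, 51.4, 29.2]
eef_rot: [[0.086, 0.996, 0.004], [0.996, -0.086, 0.003], [0.003, 0.003, -1.0]]
wrist_force: [1.2, 6.2, 2.9]
opening: 50.6
```

```bash
cat > wh.py <<'E'
from h import *
d=snapshot("side"); t=snapshot("top"); o=get_obs(); print(o["time"],o["tcp_pos"].round(1),o["wrist_force"].round(1))
for n,s in(("side",d),("top",t)):
  for b in cut_out(n,"block_1"):
    m=b["pixels"].astype(np.float32); ys,xs=np.nonzero(m); p=px2w(s,xs.mean(),ys.mean(),30); x,c=fit([(s,m)],(p[0],p[1],0),88,88,0,50); print(n,round(b["p"],2),x.round(2),round(c,3))
E
python3 wh.py
```

```text
15.225 [636.8  49.4  28.7] [ 0.6 -0.5  0.3]
side 0.73 [ 6.3135e+02 -4.2000e-01 -5.0000e-02] 0.034
side 0.7 [5.5033e+02 2.5524e+02 4.0000e-02] 0.233
top 0.94 [ 6.3004e+02 -8.5000e+00 -1.0000e-01] 0.86
top 0.73 [5.5022e+02 2.4992e+02 9.0000e-02] 0.282
top 0.55 [3.4989e+02 2.9956e+02 2.8000e-01] 1.626
```

>>> drive_tool(
  deltas=[
    {"x":-1,"y":-0.05,"z":0,"rx":0,"ry":0,"rz":0,"gripper":0.59},
    {"x":-1.5,"y":-0.1,"z":0,"rx":0,"ry":0,"rz":0,"gripper":0.59},
    {"x":-1.8,"y":-0.1,"z":0,"rx":0,"ry":0,"rz":0,"gripper":0.59},
    {"x":-1.8,"y":-0.1,"z":0,"rx":0,"ry":0,"rz":0,"gripper":0.59},
    {"x":-1.8,"y":-0.1,"z":0,"rx":0,"ry":0,"rz":0,"gripper":0.59},
    {"x":-1.8,"y":-0.1,"z":0,"rx":0,"ry":0,"rz":0,"gripper":0.59},
    {"x":-1.8,"y":-0.1,"z":0,"rx":0,"ry":0,"rz":0,"gripper":0.59},
    {"x":-1.5,"y":-0.05,"z":0,"rx":0,"ry":0,"rz":0,"gripper":0.59},
  ],
)

```text
time: 16.32
tcp_pos: [618.1, -77.5, 27.5]
eef_rot: [[0.086, 0.996, 0.0], [0.996, -0.086, 0.002], [0.002, 0.0, -1.0]]
wrist_force: [-0.3, 4.4, 1.1]
opening: 50.3
```

```bash
python3 wh.py
```

```text
16.425 [617.8 -79.3  27.3] [0.8 0.3 0.3]
side 0.76 [ 6.1209e+02 -1.2817e+02 -6.0000e-02] 0.06
side 0.64 [5.5019e+02 2.5863e+02 9.0000e-02] 0.215
top 0.92 [ 6.0214e+02 -1.4087e+02 -3.0000e-01] 2.366
top 0.91 [5.5043e+02 2.5050e+02 1.1000e-01] 0.224
```

>>> drive_tool(
  deltas=[
    {"x":-1,"y":0,"z":0,"rx":0,"ry":0,"rz":0,"gripper":0.59},
    {"x":-1.5,"y":0,"z":0,"rx":0,"ry":0,"rz":0,"gripper":0.59},
    {"x":-1.8,"y":-0.1,"z":0,"rx":0,"ry":0,"rz":0,"gripper":0.59},
    {"x":-1.8,"y":-0.1,"z":0,"rx":0,"ry":0,"rz":0,"gripper":0.59},
    {"x":-1.8,"y":-0.1,"z":0,"rx":0,"ry":0,"rz":0,"gripper":0.59},
    {"x":-1.5,"y":0,"z":0,"rx":0,"ry":0,"rz":0,"gripper":0.59},
    {"x":-1.2,"y":0,"z":0,"rx":0,"ry":0,"rz":0,"gripper":0.59},
    {"x":-0.8,"y":0,"z":0,"rx":0,"ry":0,"rz":0,"gripper":0.59},
    {"x":0,"y":0,"z":0,"rx":0,"ry":0,"rz":0,"gripper":0.59},
    {"x":0,"y":0,"z":0,"rx":0,"ry":0,"rz":0,"gripper":0.59},
  ],
)

```text
time: 17.77
tcp_pos: [605.4, -191.7, 27.8]
eef_rot: [[0.087, 0.996, 0.001], [0.996, -0.087, -0.001], [-0.001, 0.001, -1.0]]
wrist_force: [-0.9, -0.9, 0.1]
opening: 50.0
```

```bash
python3 wh.py
```

```text
17.875 [ 605.3 -191.4   27.7] [-0.4  0.4 -0. ]
side 0.94 [ 5.9932e+02 -2.4419e+02 -7.0000e-02] 0.065
side 0.93 [5.4558e+02 2.5642e+02 1.0000e-02] 0.595
top 0.74 [ 5.6580e+02 -2.3977e+02  5.1000e-01] 2.411
top 0.7 [5.5030e+02 2.5029e+02 1.0000e-01] 0.3
```

>>> drive_tool(
  deltas=[
    {"x":1.5,"y":0,"z":0,"rx":0,"ry":0,"rz":0,"gripper":0.59},
    {"x":2,"y":0,"z":0,"rx":0,"ry":0,"rz":0,"gripper":0.59},
    {"x":0,"y":0,"z":-5,"rx":0,"ry":0,"rz":0,"gripper":0.59},
    {"x":0,"y":0,"z":-6,"rx":0,"ry":0,"rz":0,"gripper":0.59},
    {"x":0,"y":0,"z":-6,"rx":0,"ry":0,"rz":0,"gripper":0.59},
    {"x":2.8,"y":-4.4,"z":-0.5,"rx":0,"ry":0,"rz":0,"gripper":0.59},
    {"x":2.8,"y":-4.4,"z":-0.5,"rx":0,"ry":0,"rz":0,"gripper":0.59},
    {"x":2.8,"y":-4.4,"z":-0.5,"rx":0,"ry":0,"rz":0,"gripper":0.59},
    {"x":2.8,"y":-4.4,"z":-0.5,"rx":0,"ry":0,"rz":0,"gripper":0.59},
    {"x":2.8,"y":-4.4,"z":-0.5,"rx":0,"ry":0,"rz":0,"gripper":0.59},
    {"x":0,"y":0,"z":0,"rx":0,"ry":0,"rz":0,"gripper":0.59},
    {"x":0,"y":0,"z":0,"rx":0,"ry":0,"rz":0,"gripper":0.59},
  ],
)

```text
time: 19.48
tcp_pos: [401.3, 2.7, 222.4]
eef_rot: [[0.086, 0.996, 0.001], [0.996, -0.086, -0.0], [-0.0, 0.001, -1.0]]
wrist_force: [0.3, -0.2, -0.9]
opening: 50.3
```

```bash
python3 wh.py
python3 - <<'E'
from h import *
t=snapshot("top")["img"][90:330,140:490]; s=snapshot("side")["img"][90:360,180:430]
a=cv2.resize(t,(437,300)); b=cv2.resize(s,(277,300))
a=cv2.resize(t,None,fx=1.25,fy=1.25,interpolation=2);b=cv2.resize(s,None,fx=1.4,fy=1.4,interpolation=2)
c=np.zeros((max(len(a),len(b)),a.shape[1]+b.shape[1],3),np.uint8); c[:len(a),:a.shape[1]]=a; c[:len(b),a.shape[1]:]=b
cv2.imwrite("pics/end.png",c[:,:,::-1]); print(c.shape)
E
```

```text
19.575 [401.6   2.  221.8] [ 0.2 -0.6 -0. ]
side 0.81 [ 5.9940e+02 -2.4316e+02 -7.0000e-02] 0.078
side 0.74 [5.4992e+02 2.5895e+02 8.0000e-02] 0.257
top 0.77 [ 5.9939e+02 -2.5134e+02 -1.0000e-01] 0.054
top 0.64 [5.5001e+02 2.5060e+02 1.0000e-01] 0.234
top 0.26 [7.965e+02 4.007e+01 1.800e-01] 1.122
(378, 788, 3)
```

View pics/end.png

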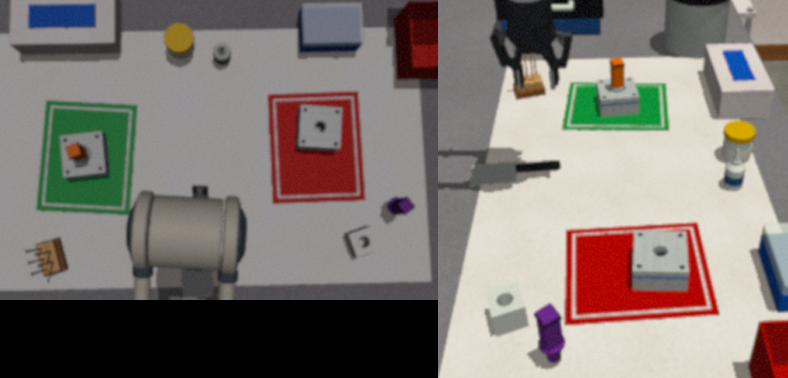

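```bash
python3 -c "
from rig import job_done
print(job_done())"
```

```text
the job is handed in; nothing more can be done
None
```

The job is handed in at about 19.7 s on the robot's clock. The block nearer the robot is the good one and stands on the green mat with the gauge in it. The other block is on the red mat.

- **Finding the good block:** I took the orange gauge from its stand and tried it in the near block. It went past the narrow-bore stop with no resistance and seated fully home. The tool was then at the same height (93.3 mm) as when the gauge hung in its stand, with about 7 N of contact force. The far block was not tried, since only one block is good.
- **Moving the blocks:** I slid the good block flat to the middle of the green mat, using the seated gauge to pull it, and released the gauge there. I then pushed the other block with the part-open fingers onto the red mat.

**Last checks:** The final top and side pictures show both blocks wholly inside their mats, with about 30 mm or more to spare. The gauge stands upright in the good block, and the dropper bottle, jar, rack and purple look-alike appear untouched. The gauge's seating was not measured again after I let go; the tool height and force held through the slide.

**Disagreement:** The top and side cameras differ by up to about 8 mm on the blocks' y positions, which is well within those margins.

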